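# Catch the rattle pieces and hold the box against the sprung stop for nailing

### The job

Pick up the open plywood box and hold it in the air under the mouth of the wooden chute, nudging the hanging paddle with the box's far end so that all three wooden blocks slide into it. Then set the box flat on the nailing board, square to the sprung stop and in the middle of it, and press its end against the stop with a steady push of about 10 newtons, never driving the stop back to its rail, so that a child can nail the lid on. Finish while still holding and pressing the box, and leave the other things on the table alone.

Things in the scene. Friction and masses are not known exactly. Their poses are not given: they have to be found in the camera images.
- box: open-topped plywood box, 160 mm long (x) x 100 mm wide (y) x 55 mm high, 0.15 to 0.26 kg; walls 8 mm thick, floor 6 mm. Origin: centre of its underside, z up. Its end walls' outer faces lie at x = +80 and -80 mm; the end wall nearer the robot (-x) can be pinched from above, one finger inside the box. Stands empty on the table at the start
- chute: fixed plywood chute on a wooden stand, left or right of the box, open on top; channel 30 mm wide inside, 42 outside, sloping down at 45 degrees towards its own -x (the robot). Origin on the table straight below the lip, z up. It runs up and back from the lip to x = +106 mm, 286 mm high; the stand begins at x = +60 mm, so the space below the lip is free
- lip (a point): middle of the lower end of the chute's channel floor, where the blocks leave, 180 mm above the table; axes as the chute's. The released blocks fly 20 to 70 mm towards the robot from it as they fall; if they pile up under it, moving the box a little frees them
- paddle (a point): middle of the lower edge of the plywood paddle (70 mm wide, 5 mm thick) that hangs under the lip: at rest at chute x = -16 mm, 98 mm above the table. From there it leans up and away from the robot to its pivot at chute x = +20 mm, 175 mm above the table. A steel wire gate on the same pivot crosses the channel in front of the blocks
- gate (a joint): turn of gate and paddle (rad): 0 shut, 1.0 fully open; opens as the paddle is pushed to chute +x against a light spring (1 to 3 N). Blocks slide out from about 0.6 to 0.7. With the box's rim 130 mm above the table, in line with the chute, its far end face at chute x = +38 to +50 mm opens it enough; the opened wire comes down to 150 mm above the table just in front of the lip
- piece1: beech offcut block, 26 x 24 x 20 mm, 14 g; one of three alike; origin at its centre. At the start the three lie in single file in the chute behind the gate (number 1 lowest), long side along the slope
- piece2: beech offcut block, 26 x 24 x 20 mm, 14 g; one of three alike; origin at its centre. At the start the three lie in single file in the chute behind the gate (number 1 lowest), long side along the slope
- piece3: beech offcut block, 26 x 24 x 20 mm, 14 g; one of three alike; origin at its centre. At the start the three lie in single file in the chute behind the gate (number 1 lowest), long side along the slope
- bed: fixed nailing board, left or right of the box: flat wooden base 250 mm (x) x 190 mm (y) x 12 mm thick, origin at the centre of its underside on the table, x pointing away from the robot towards the stop, z up; work lies on its top. A fixed rail, 45 mm high, runs along its far edge with the sprung stop in front of it
- stop_face (a point): the sprung stop: upright wooden board 150 mm wide (y) x 15 mm thick x 44 mm high, carried on two spring pins just above the base. This point is the middle of its face towards the robot, at bed x = +65 mm at rest, 36 mm above the table; x points away from the robot
- stop (a joint): how far the stop is pushed back towards its rail (m): 0 at rest, end of travel 0.024. Springs: 1 N per mm (10 N at 0.010)
- hammer: claw-less bench hammer lying on the table beyond the task's things, 260 mm long; leave alone
- lid: the box's lid, plain plywood panel 160 x 100 x 6 mm lying on the table; leave alone
- pin1: wooden clothes peg, 72 mm long, 13 mm high, lying on the table; leave alone
- pin2: wooden clothes peg, 72 mm long, 13 mm high, lying on the table; leave alone
- slice: round slice of log, 150 mm across, 24 mm thick, with nails standing in it to 54 mm; leave alone
- glue: white glue bottle standing on the table, 50 mm across, 140 mm high; leave alone
Things that resemble listed ones, but are neither listed nor needed, are in the scene too. What is shaped like the box but pink is not meant.

How it is judged:
By the outcome, as a careful person would: the job done as asked, in the order asked, and still so for the second after the job is handed in, while the arm keeps its last pose, push and grip.
It also fails if it takes over 51 s, if anything falls off the work surface, if the arm or the gripper's body presses on something with over 40 N, if the wrist force passes 120 N, or if a joint passes its speed limit or range.

### The arm

A 6-joint arm with a two-finger parallel gripper is mounted at the origin on the work surface. World frame = base frame: x ahead of the robot, y to its left, z up, the work surface at z = 0. Lengths are in m, angles in rad, forces in N, time in s.
With the tool pointing down it reaches from about 0.425 to 0.925 m from the base axis. Payload 12.5 kg.
Tool frame: the origin (TCP) lies at the very end of the fingers, on their centre line; the grasp point (between the pads) lies 19 mm behind it (manip.pinch_z is the distance from the TCP to the grasp point, in m); x points along the fingers, y is the direction in which the jaws open and shut, and the axes are right-handed (so a half turn about x gives the same grasp; the last joint's range is limited). The gripper opens to 85 mm and grips with 20 to 120 N. Pads are 22 mm wide; open, the fingers measure 114 mm over their backs; the gripper's body (76 mm by 85 mm) begins 54 mm behind the grasp point. The pads swing forward as they close: fully open they stand 13 mm farther back than shut.
Start: joints at [-1.332, 0.491, 1.559, -0, 1.092, -0.106], TCP at [0.211, -0.588, 0.231] pointing down, gripper open.
Joint ranges: [-3.1, 3.1], [-0.84, 2.19], [0.05, 2.79], [-1.13, 4.28], [0.06, 2.93], [-2.69, 2.69]. Speed limits (rad/s): [2.22, 2.22, 2.79, 3.14, 3.14, 3.14].

### API

Orientations are given as a rotation vector (axis times angle).
In Python, from cell import manip gives the robot as it stands.
- The arm moves only by the tool step_arm, never from a script. Its argument "plan" is a list of rows, each a list of 7 numbers: the finger opening in cm, from 0 to 8.54, then the shift along the tool's x, y, z in cm, then the turn, a rotation vector about the tool's x, y, z in rad. In form: [[grip, x, y, z, wx, wy, wz], ...]. A call has 1 to 10 rows; each row shifts and turns the pose as measured when the row begins, along the tool's axes as they then stand; what a row does not reach is not made up. A row lasts 1/12 s, in which the tool goes at most 41.7 mm and 7.16 degrees, less where a joint would pass 70% of its speed; a pose out of reach is approached as far as the arm can. A call is refused whole if a number of a shift passes 4.17 or a number of a turn 0.125, either way. A call with a gripper value outside its range is refused whole. The fingers move at their own pace and stop on an object; the grip force is fixed at half the most. Time passes only in rows, so rows that do not move let the fingers close. It gives the time, the measured TCP pose, the force and the opening at its end, in the units of the state.
- manip.get_state(): the state, without advancing time (a new reading comes with each control period).
- manip.grab_frame(name): name is "scene" or "side" or "wrist"; returns a dict with "frame" (400x640x3 uint8, red, green, blue), "z_map" (400x640 float32, m along the optical axis (not along the pixel's ray), 0 where there is no reading), "K" (3x3 intrinsics, pixels), "dist_coeffs" ([k1, k2, p1, p2, k3] as OpenCV has them; the pictures are not rectified), "extrinsics" (4x4, takes a point from camera to world coordinates). Camera axes: x right, y up, looking along -z (the intrinsics and any distortion apply to the point x, -y, -z); pixel columns grow to the right and rows downward; lengths in m; the calibration is good to about 2 mm. A picture is of the moment at which its call begins.
- manip.hand_in(): hands the job in, once; it reports no verdict.
The state is a dict: "time": time; "joint_pos": joint angles; "qvel": joint speeds; "tau": joint torques, N m; "ee_pos": TCP position; "eef_rot": TCP orientation; "force": force on the tool from outside, world axes, zero at the start; "ft_torque": the same for the moment, N m; "grip_width": opening from 0.0 (shut) to 1.0 (fully open).
Only numpy, scipy, OpenCV 4.12 (cv2) and the standard library are available. Lean on these libraries where they do the work, as an engineer would, in place of code of your own. Each camera call takes 0.05 s, during which the arm holds its last target. There are 200 camera calls.

## Working session

There is one attempt and no reset: what is moved stays moved. The work goes in short steps, Python scripts to look and compute and a tool call to move; the robot and the scene stay as the last step left them, time stands still between calls to the robot, and variables do not carry over. Pictures are saved under pics/ and viewed, about 8 in all and at most 12, crops included, and the job is handed in when it is done.

Besides the shell and the picture viewer there is one more tool, called after "Emit:" by a JSON object that holds its "name" and its "arguments", one argument or row to a line. step_arm: Moves the arm, as the interface text tells. Its arguments: {"type":"object","properties":{"plan":{"type":"array","items":{"type":"array","items":{"type":"number"}}}},"required":["plan"]}

```bash
mkdir -p pics
cat > h.py <<'E'
import numpy as np, cv2
from cell import manip
from scipy.spatial.transform import Rotation as R
def grab(name,fn=None):
    f=manip.grab_frame(name); np.savez('last_%s.npz'%name,**f)
    if fn: cv2.imwrite('pics/'+fn,f['frame'][:,:,::-1])
    return f
def load(name): return dict(np.load('last_%s.npz'%name))
def cloud(f):
    # world xyz per pixel (nan where no depth)
    h,w=f['z_map'].shape
    u,v=np.meshgrid(np.arange(w),np.arange(h))
    p=cv2.undistortPoints(np.stack([u,v],-1).reshape(-1,1,2).astype(float),f['K'],f['dist_coeffs']).reshape(h,w,2)
    z=f['z_map'].astype(float); z[z==0]=np.nan
    c=np.stack([p[...,0]*z,-p[...,1]*z,-z],-1)
    E=f['extrinsics']; return c@E[:3,:3].T+E[:3,3]
def proj(f,P):
    E=np.linalg.inv(f['extrinsics']); c=np.atleast_2d(P)@E[:3,:3].T+E[:3,3]
    c=c*[1,-1,-1]
    return cv2.projectPoints(c,np.zeros(3),np.zeros(3),f['K'],f['dist_coeffs'])[0].reshape(-1,2)
E
python3 - <<'E'
from h import *
a=grab('scene','a.png');b=grab('side','b.png')
s=manip.get_state();print({k:np.round(v,3) for k,v in s.items()});print(manip.pinch_z)
for f in(a,b):print(np.round(f['extrinsics'],2).tolist(), f['K'][0,0])
E
```

```text
{'time': np.float64(0.1), 'joint_pos': array([-1.332,  0.491,  1.559, -0.   ,  1.092, -0.106]), 'qvel': array([ 0.001, -0.   , -0.003,  0.001, -0.001, -0.003]), 'tau': array([ 3.0000e-03, -6.1945e+01, -2.6203e+01, -0.0000e+00,  3.0000e-03,
        0.0000e+00]), 'ee_pos': array([ 0.211, -0.588,  0.231]), 'eef_rot': array([ 2.034,  0.355, -2.035]), 'force': array([ 0.697,  0.343, -0.29 ]), 'ft_torque': array([ 0.032,  0.049, -0.012]), 'grip_width': np.float64(1.007)}
0.0187
[[0.28, -0.56, 0.78, 1.37], [0.96, 0.17, -0.22, -0.25], [-0.0, 0.81, 0.59, 0.83], [0.0, 0.0, 0.0, 1.0]] 383.83431397660894
[[0.75, 0.42, -0.51, -0.35], [-0.66, 0.47, -0.59, -0.97], [-0.01, 0.78, 0.63, 1.24], [0.0, 0.0, 0.0, 1.0]] 424.60890704213
```

View pics/a.png

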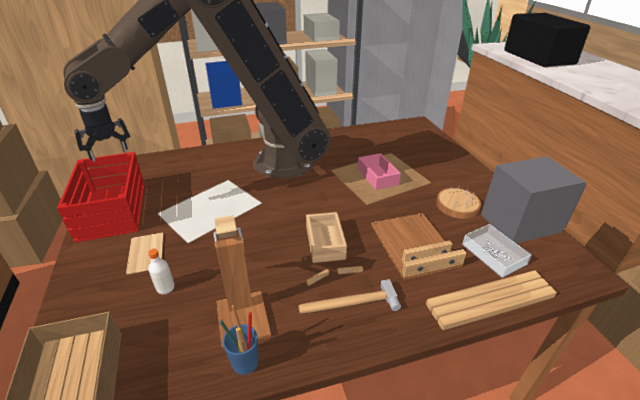

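View pics/b.png

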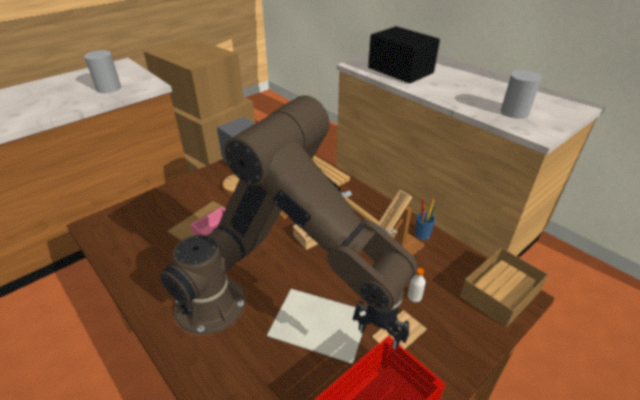

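Scene picture: candidates for the box are the plain open box at (325,237), the pink one at (378,170), the white tray at (497,250), the crate at bottom left and the red crate. The plain one at (325,237) fits. The chute is at (232,265) and the bed at (420,245). Next I measure, with one close crop.

Run:
```python
from h import *
f=load('scene');P=cloud(f)
def reg(u0,u1,v0,v1,zlo,zhi,name):
    Q=P[v0:v1,u0:u1].reshape(-1,3);Q=Q[(Q[:,2]>zlo)&(Q[:,2]<zhi)]
    r=cv2.minAreaRect((Q[:,:2]*1000).astype(np.float32))
    print(name,len(Q),'c',np.round(r[0],1),'size',np.round(r[1],1),'ang',round(r[2],2),'zmed',np.median(Q[:,2]).round(4));return Q
print('table z',np.nanmedian(P[330:345,340:360,2]))
reg(295,355,205,270,.049,.062,'box rim')
reg(295,355,205,270,.03,.062,'box up')
reg(365,450,205,290,.007,.018,'bed base')
reg(395,470,235,280,.035,.07,'stop+rail')
Q=reg(200,290,210,350,.1,.4,'chute>.1')
Q=reg(200,290,210,350,.005,.1,'chute low')
Q=reg(200,290,210,350,.27,.3,'chute top')
Q=reg(200,290,210,350,.17,.3,'chute all up')
for z in np.arange(.16,.3,.02):
    q=Q[(abs(Q[:,2]-z)<.01)]
    if len(q):print(round(z,3),len(q),q.min(0).round(3),q.max(0).round(3))
c=cv2.resize(f['frame'][195:295,200:360],None,fx=5,fy=5,interpolation=cv2.INTER_CUBIC)
d=cv2.resize(f['frame'][205:285,360:480],None,fx=5,fy=5,interpolation=cv2.INTER_CUBIC)
cv2.imwrite('pics/c.png',c[:,:,::-1]);cv2.imwrite('pics/d.png',d[:,:,::-1])
```

```text
table z 0.0003663683356367464
box rim 389 c [523.8  17. ] size [100.4 164.4] ang 81.41 zmed 0.0543
box up 721 c [524.2  16.9] size [100.5 165.3] ang 81.41 zmed 0.05
bed base 2142 c [608.8 287.5] size [264.2 381.1] ang 5.54 zmed 0.0118
stop+rail 1125 c [704.4 311.4] size [ 79.9 257.5] ang 5.24 zmed 0.0548
chute>.1 2075 c [ 745.9 -273.1] size [ 69.9 294.6] ang 87.69 zmed 0.1868
chute low 2454 c [ 613.4 -254.2] size [556.9 204.7] ang 3.14 zmed 0.0167
chute top 256 c [ 709.6 -268.1] size [22.4 43. ] ang 2.71 zmed 0.2903
chute all up 1192 c [ 745.9 -273.1] size [ 69.9 294.6] ang 87.69 zmed 0.225
0.18 263 [ 0.597 -0.313  0.17 ] [ 0.893 -0.234  0.19 ]
0.2 184 [ 0.604 -0.298  0.19 ] [ 0.719 -0.238  0.21 ]
0.22 196 [ 0.649 -0.298  0.21 ] [ 0.719 -0.238  0.23 ]
0.24 273 [ 0.67  -0.298  0.23 ] [ 0.719 -0.238  0.249]
0.26 20 [ 0.689 -0.288  0.25 ] [ 0.708 -0.248  0.269]
0.28 124 [ 0.707 -0.289  0.271] [ 0.722 -0.247  0.29 ]
```

View pics/c.png

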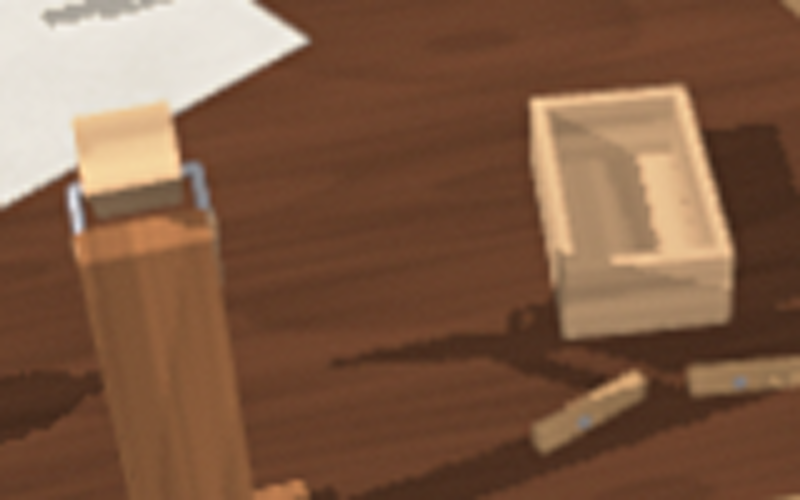

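View pics/d.png

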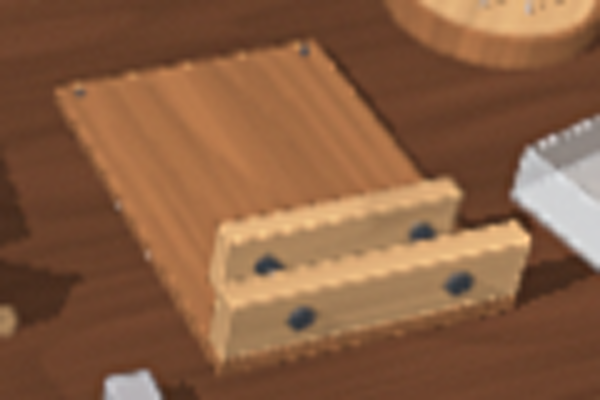

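The crop shows the plain box rim at about (305–347, 212–250), opening upwards. The chute top is at (225,222), with its stand's back face below at (230,265). In the second crop the bed's corners are at (371.6,223.4), (423,213) and (403.6,278.6), and the stop is in front of its rail. Next, finer fits.

Run:
```python
from h import *
f=load('scene');P=cloud(f);E=f['extrinsics']
def ray(u,v,z):
    p=cv2.undistortPoints(np.array([[[u,v]]],float),f['K'],f['dist_coeffs'])[0,0]
    d=E[:3,:3]@[p[0],-p[1],-1];o=E[:3,3];return (o+d*(z-o[2])/d[2])
def c(u,v,z,ox,oy): return ray(ox+(u+.5)/5-.5,oy+(v+.5)/5-.5,z)
def plane(Q,n):
    for _ in range(4):
        m=Q.mean(0);U,S,V=np.linalg.svd(Q-m,full_matrices=False);r=(Q-m)@V[2];Q=Q[abs(r)<max(.0015,2*np.median(abs(r)))]
    v=V[2]*np.sign(V[2][0]);print(n,len(Q),'n',v.round(3),'yaw',np.degrees(np.arctan2(v[1],v[0])).round(2),'m',m.round(4),'rms',r.std().round(4));return m,v
K=[c(60,92,.012,360,205),c(313,42,.012,360,205),c(218,366,.012,360,205)]
for k in K:print('bed corner',k.round(4))
print(np.linalg.norm(K[0]-K[1]),np.linalg.norm(K[0]-K[2]),'yaw from long',np.degrees(np.arctan2(*(K[2]-K[0])[1::-1])), 'short',np.degrees(np.arctan2(*(K[1]-K[0])[1::-1]))-90)
print('bedcentre',((K[1]+K[2])/2).round(4))
def crop(u0,u1,v0,v1,ox,oy):return P[oy+v0//5:oy+v1//5,ox+u0//5:ox+u1//5].reshape(-1,3)
Q=crop(130,220,275,480,200,195);plane(Q,'stand back')
for n,(a,b,cc,d) in dict(chutetop=(92,165,120,180),chuteend=(100,175,192,210)).items():
    Q=crop(a,b,cc,d,200,195);plane(Q,n)
Q=crop(245,440,235,270,360,205);Q=P[205+30:205+65,360+40:360+110].reshape(-1,3)
# into bed frame by yaw estimate
y=np.arctan2(*(K[2]-K[0])[1::-1]);cen=(K[1]+K[2])[:2]/2
B=(Q[:,:2]-cen)@np.array([[np.cos(y),-np.sin(y)],[np.sin(y),np.cos(y)]])
up=(Q[:,2]>.053)
h,e=np.histogram(B[up,0],bins=np.arange(.05,.14,.004));print(list(zip(e.round(3),h)))
s=(Q[:,2]>.053)&(B[:,0]<.088)
print('stop top',cv2.minAreaRect((Q[s,:2]*1000).astype(np.float32)))
s2=(Q[:,2]>.04)&(B[:,0]>.095);print('rail top',cv2.minAreaRect((Q[s2,:2]*1000).astype(np.float32)),Q[s2,2].max())
# chute high rim
Q=P[210:250,205:250].reshape(-1,3);Q=Q[(Q[:,2]>.15)&(Q[:,0]<.73)]
for z in(.18,.2,.22,.24,.26,.28):
    q=Q[abs(Q[:,2]-z)<.01]
    if len(q)>3:print(z,len(q),np.percentile(q,[2,98],axis=0).round(3).tolist())
```

```text
bed corner [0.4892 0.1912 0.012 ]
bed corner [0.4893 0.3784 0.012 ]
bed corner [0.736  0.1833 0.012 ]
0.18714934473188366 0.24692352449406954 yaw from long -1.8504721497661647 short -0.036625436074942286
bedcentre [0.6126 0.2808 0.012 ]Traceback (most recent call last):
  File "<stdin>", line 16, in <module>
  File "<stdin>", line 9, in plane
    u, s, vh = gufunc(a, signature=signature)
               ~~~~~~^^^^^^^^^^^^^^^^^^^^^^^^
    raise LinAlgError("SVD did not converge")
numpy.linalg.LinAlgError: SVD did not converge
```

Run:
```python
from h import *
f=load('scene');P=cloud(f)
def ok(Q): Q=Q.reshape(-1,3);return Q[np.isfinite(Q).all(1)]
def plane(Q,n):
    Q=ok(Q)
    for _ in range(5):
        m=Q.mean(0);U,S,V=np.linalg.svd(Q-m,full_matrices=False);r=(Q-m)@V[2];Q=Q[abs(r)<max(.0015,2*np.median(abs(r)))]
    v=V[2]*np.sign(V[2][0]);print(n,len(Q),'n',v.round(3),'yaw',np.degrees(np.arctan2(v[1],v[0])).round(2),'m',m.round(4),'rms',r.std().round(4))
def crop(u0,u1,v0,v1,ox,oy):return P[oy+v0//5:oy+v1//5,ox+u0//5:ox+u1//5]
plane(crop(130,220,275,480,200,195),'stand back')
plane(crop(92,165,120,180,200,195),'chute slope')
plane(crop(100,175,192,212,200,195),'chute end')
plane(crop(250,440,275,340,360,205),'?')
plane(crop(320,460,285,310,360,205),'rail back')
plane(crop(250,400,240,255,360,205),'stop back')
plane(P[250:262,316:344],'box far end')
Q=ok(P[235:275,400:470]);
for lo,hi in((.050,.0535),(.0535,.057),(.057,.062)):
    q=Q[(Q[:,2]>lo)&(Q[:,2]<hi)]
    if len(q)<5: continue
    h,e=np.histogram(q[:,0],bins=np.arange(.64,.76,.005));print(lo,list(zip(e.round(3),h)))
s=Q[(Q[:,2]>.05)&(Q[:,2]<.06)]
for n,(a,b) in dict(stop=(.66,.705),rail=(.71,.75)).items():
    q=s[(s[:,0]>a)&(s[:,0]<b)];print(n,cv2.minAreaRect((q[:,:2]*1000).astype(np.float32)),q[:,2].max())
Q=ok(P[210:250,205:250]);Q=Q[(Q[:,2]>.15)&(Q[:,0]<.73)]
for z in(.18,.2,.22,.24,.26,.28):
    q=Q[abs(Q[:,2]-z)<.01]
    if len(q)>3:print(z,len(q),np.percentile(q,[2,98],axis=0).round(3).tolist())
```

```text
stand back 563 n [ 1.     0.005 -0.007] yaw 0.29 m [ 0.7152 -0.2659  0.1564] rms 0.0007
chute slope 125 n [0.716 0.021 0.698] yaw 1.71 m [ 0.7085 -0.2687  0.2933] rms 0.0008
chute end 56 n [ 0.708  0.002 -0.706] yaw 0.13 m [ 0.6756 -0.2694  0.2368] rms 0.0001
? 308 n [ 1.    -0.017  0.02 ] yaw -0.99 m [0.7352 0.2671 0.0318] rms 0.0008
rail back 108 n [ 0.998 -0.033 -0.06 ] yaw -1.9 m [0.7357 0.286  0.0357] rms 0.0007
stop back 90 n [ 0.651 -0.199 -0.733] yaw -17.02 m [0.6934 0.2687 0.0407] rms 0.0023
box far end 227 n [ 0.988 -0.155 -0.007] yaw -8.89 m [0.6027 0.0063 0.0239] rms 0.0008
0.05 [(np.float64(0.64), np.int64(0)), (np.float64(0.645), np.int64(0)), (np.float64(0.65), np.int64(0)), (np.float64(0.655), np.int64(0)), (np.float64(0.66), np.int64(0)), (np.float64(0.665), np.int64(0)), (np.float64(0.67), np.int64(0)), (np.float64(0.675), np.int64(0)), (np.float64(0.68), np.int64(1)), (np.float64(0.685), np.int64(14)), (np.float64(0.69), np.int64(25)), (np.float64(0.695), np.int64(0)), (np.float64(0.7), np.int64(0)), (np.float64(0.705), np.int64(0)), (np.float64(0.71), np.int64(0))
[... 1727 characters left out ...]
p.int64(31)), (np.float64(0.74), np.int64(1)), (np.float64(0.745), np.int64(0)), (np.float64(0.75), np.int64(0))]
stop ((684.0704956054688, 279.9095458984375), (149.1519012451172, 18.873565673828125), 88.96085357666016) 0.05999644518054448
rail ((727.590087890625, 279.52642822265625), (189.82177734375, 21.254079818725586), 88.63878631591797) 0.05998576323536298
0.18 70 [[0.6, -0.303, 0.173], [0.635, -0.234, 0.189]]
0.2 14 [[0.611, -0.284, 0.191], [0.645, -0.247, 0.206]]
0.22 61 [[0.649, -0.286, 0.211], [0.718, -0.239, 0.23]]
0.24 272 [[0.675, -0.297, 0.231], [0.718, -0.239, 0.242]]
0.26 20 [[0.69, -0.287, 0.251], [0.708, -0.248, 0.269]]
0.28 124 [[0.709, -0.288, 0.272], [0.72, -0.248, 0.29]]
```

```bash
cat >> h.py <<'E'
def tgt_R(yaw,flip):  # tool x down, tool y along +-(cos yaw, sin yaw)
    s=-1 if flip else 1
    x=np.array([0,0,-1.]);y=s*np.array([np.cos(yaw),np.sin(yaw),0]);return np.stack([x,y,np.cross(x,y)],1)
def rel(pos,yaw,flip=False,p0=None,R0=None):
    s=manip.get_state();p0=s['ee_pos'] if p0 is None else p0;R0=R.from_rotvec(s['eef_rot']).as_matrix() if R0 is None else R0
    Rt=tgt_R(yaw,flip);return R0.T@(np.array(pos)-p0)*100, R.from_matrix(R0.T@Rt).as_rotvec()
def st():
    s=manip.get_state();M=R.from_rotvec(s['eef_rot']).as_matrix()
    print('t %.2f'%s['time'],'p',s['ee_pos'].round(4),'toolx',M[:,0].round(3),'tooly',M[:,1].round(3),'yaw',np.degrees(np.arctan2(M[1,1],M[0,1])).round(2),'F',s['force'].round(1),'M',s['ft_torque'].round(2),'g',s['grip_width'].round(3),'q',s['joint_pos'].round(2))
E
python3 - <<'E'
from h import *
st()
d=np.deg2rad
for fl in (0,1):
    print(fl,[v.round(3).tolist() for v in rel([.38,-.27,.231],d(-8.7),fl)])
    print([v.round(3).tolist() for v in rel([.4484,.029,.15],d(-8.7),fl)])
E
```

```text
Traceback (most recent call last):
  File "h.py", line 29, in st
    print('t %.2f'%s['time'],'p',s['ee_pos'].round(4),'toolx',M[:,0].round(3),'tooly',M[:,1].round(3),'yaw',np.degrees(np.arctan2(M[1,1],M[0,1])).round(2),'F',s['force'].round(1),'M',s['ft_torque'].round(2),'g',s['grip_width'].round(3),'q',s['joint_pos'].round(2))
                                                                                                                                                                                                                   ^^^^^^^^^^^^^^^^^^^^^
AttributeError: 'float' object has no attribute 'round'
```

```bash
sed -i "s/s\['grip_width'\].round(3)/round(s['grip_width'],3)/" h.py
python3 - <<'E'
from h import *
st()
d=np.deg2rad
for fl in (0,1):
    print(fl,[v.round(3).tolist() for v in rel([.38,-.27,.231],d(-8.7),fl)])
    print([v.round(3).tolist() for v in rel([.4484,.029,.15],d(-8.7),fl)])
E
```

```text
t 0.10 p [ 0.2112 -0.588   0.2308] toolx [-0.     0.001 -1.   ] tooly [ 0.338 -0.941 -0.001] yaw -70.24 F [ 0.7  0.3 -0.3] M [ 0.03  0.05 -0.01] g 1.007 q [-1.33  0.49  1.56 -0.    1.09 -0.11]
0 [[0.007, -24.223, -26.633], [-1.074, -0.001, 0.001]]
[[8.134, -50.043, -43.177], [-1.074, -0.001, 0.001]]
1 [[0.007, -24.223, -26.633], [2.067, 0.001, 0.001]]
[[8.134, -50.043, -43.177], [2.067, 0.001, 0.001]]
```

Emit:
{"name": "step_arm", "arguments": {
  "plan": [
    [8.5,0,-2.7,-2.95,0,0,0],
    [8.5,0,-2.7,-2.95,0,0,0],
    [8.5,0,-2.7,-2.95,0,0,0],
    [8.5,0,-2.7,-2.95,0,0,0],
    [8.5,0,-2.7,-2.95,0,0,0],
    [8.5,0,-2.7,-2.95,0,0,0],
    [8.5,0,-2.7,-2.95,0,0,0],
    [8.5,0,-2.7,-2.95,0,0,0],
    [8.5,0,-2.7,-2.95,0,0,0]
  ]
}}

```text
time: 0.85
ee_pos: [0.3805, -0.2621, 0.2273]
eef_rot: [2.04, 0.349, -2.044]
force: [1.7, -0.1, 0.7]
grip_width: 0.996
```

Emit:
{"name": "step_arm", "arguments": {
  "plan": [
    [6,0,0,0,-0.12,0,0],
    [6,0,0,0,-0.12,0,0],
    [6,0,0,0,-0.12,0,0],
    [6,0,0,0,-0.12,0,0],
    [6,0,0,0,-0.12,0,0],
    [6,0,0,0,-0.12,0,0],
    [6,0,0,0,-0.12,0,0],
    [6,0,0,0,-0.12,0,0],
    [6,0,0,0,-0.115,0,0]
  ]
}}

```text
time: 1.6
ee_pos: [0.3833, -0.2519, 0.2264]
eef_rot: [1.302, 1.158, -1.3]
force: [0.2, 0.4, 0.2]
grip_width: 0.702
```

Run:
```python
from h import *
st()
d=np.deg2rad
print([v.round(3).tolist() for v in rel([.4484,.029,.15],d(-8.7))])
```

```text
t 1.60 p [ 0.3833 -0.2519  0.2264] toolx [-0.005  0.007 -1.   ] tooly [ 0.992 -0.122 -0.006] yaw -7.04 F [0.2 0.4 0.2] M [ 0.01  0.05 -0.03] g 0.702 q [-0.73  0.26  1.95  0.    0.93 -0.61]
[[7.81, 3.071, -28.622], [0.029, -0.007, 0.006]]
```

Emit:
{"name": "step_arm", "arguments": {
  "plan": [
    [4.5,0.9,0.37,-3.5,0.004,-0.001,0.001],
    [4.5,0.9,0.37,-3.5,0.004,-0.001,0.001],
    [4.5,0.9,0.37,-3.5,0.004,-0.001,0.001],
    [4.5,0.9,0.37,-3.5,0.004,-0.001,0.001],
    [4.5,0.9,0.37,-3.5,0.004,-0.001,0.001],
    [4.5,0.9,0.37,-3.5,0.004,-0.001,0.001],
    [4.5,0.9,0.37,-3.5,0.004,-0.001,0.001],
    [4.5,0.9,0.37,-3.0,0.004,-0.001,0.001],
    [4.5,0,0,0,0,0,0]
  ]
}}

```text
time: 2.35
ee_pos: [0.4492, 0.0264, 0.1512]
eef_rot: [1.317, 1.129, -1.318]
force: [-0.1, -0.3, -0.4]
grip_width: 0.531
```

Run:
```python
from h import *
st()
d=np.deg2rad
f=grab('wrist','w1.png');P=cloud(f)
print(np.round(f['extrinsics'],3).tolist())
Q=P.reshape(-1,3);Q=Q[np.isfinite(Q).all(1)&(Q[:,2]>.05)&(Q[:,2]<.06)]
Q=Q[(Q[:,0]>.4)&(Q[:,0]<.65)&(abs(Q[:,1]-.02)<.12)]
print(len(Q)); 
if len(Q)>20: print(cv2.minAreaRect((Q[:,:2]*1000).astype(np.float32)),Q[:,2].mean())
print([v.round(3).tolist() for v in rel([.4484,.029,.022],d(-8.7))])
```

```text
t 2.35 p [0.4492 0.0264 0.1512] toolx [ 0.003 -0.004 -1.   ] tooly [ 0.989 -0.149  0.004] yaw -8.58 F [-0.1 -0.3 -0.4] M [-0.01 -0.04  0.04] g 0.531 q [-0.09  0.36  2.07 -0.01  0.71  0.07]
[[0.989, 0.143, 0.037, 0.459], [-0.148, 0.952, 0.266, 0.092], [0.003, -0.269, 0.963, 0.294], [0.0, 0.0, 0.0, 1.0]]
6540
((523.7740478515625, 16.593673706054688), (101.24699401855469, 161.3446502685547), 81.8456039428711) 0.05459972338829666
[[12.961, -0.155, -0.444], [0.003, 0.004, -0.004]]
```

View pics/w1.png

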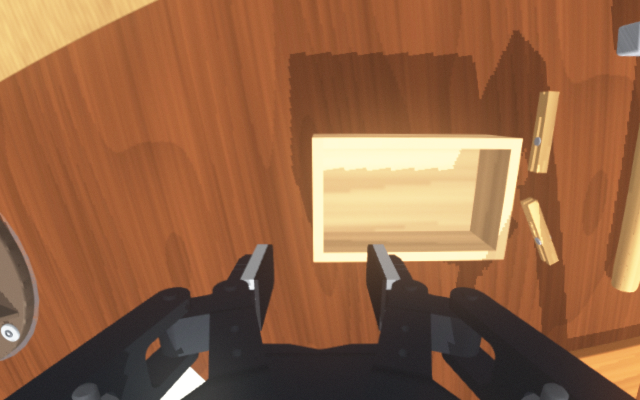

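The wrist picture shows the box rim at (313–520, 135–262), its near wall (column 318) midway between the fingers at 265 and 375. The rim measures 161 x 101 mm at z 0.0546, so it agrees with the first fit. I go down and grip.

Emit:
{"name": "step_arm", "arguments": {
  "plan": [
    [4.5,2.8,-0.02,-0.03,0.001,0.001,-0.001],
    [4.5,2.8,-0.02,-0.03,0,0.001,-0.001],
    [4.5,2.6,-0.02,-0.03,0,0.001,-0.001],
    [4.5,2.4,0,-0.03,0,0,0],
    [4.5,1.5,0,0,0,0,0],
    [4.5,0,0,0,0,0,0]
  ]
}}

```text
time: 2.9
ee_pos: [0.4504, 0.0228, 0.0282]
eef_rot: [1.32, 1.129, -1.313]
force: [-0.1, 0.0, 0.9]
grip_width: 0.529
```

Run:
```python
from h import *
st()
print([v.round(3).tolist() for v in rel([.4486,.0274,.022],np.deg2rad(-8.3))])
```

```text
t 2.90 p [0.4504 0.0228 0.0282] toolx [ 0.007 -0.002 -1.   ] tooly [ 0.989 -0.148  0.007] yaw -8.53 F [-0.1  0.   0.9] M [-0.03  0.04  0.03] g 0.529 q [-0.1   0.6   2.16 -0.    0.37  0.06]
[[0.617, -0.25, -0.424], [-0.004, 0.001, -0.007]]
```

Emit:
{"name": "step_arm", "arguments": {
  "plan": [
    [4.5,0.35,-0.12,-0.22,-0.002,0,-0.004],
    [4.5,0.3,-0.12,-0.22,-0.002,0,-0.004],
    [4.5,0,0,0,0,0,0]
  ]
}}

```text
time: 3.15
ee_pos: [0.4488, 0.0261, 0.0225]
eef_rot: [1.315, 1.137, -1.318]
force: [0.1, -0.4, -1.3]
grip_width: 0.526
```

Emit:
{"name": "step_arm", "arguments": {
  "plan": [
    [0,0,0,0,0,0,0],
    [0,0,0,0,0,0,0],
    [0,0,0,0,0,0,0],
    [0,0,0,0,0,0,0],
    [0,0,0,0,0,0,0],
    [0,0,0,0,0,0,0]
  ]
}}

```text
time: 3.65
ee_pos: [0.4497, 0.0261, 0.0254]
eef_rot: [1.317, 1.134, -1.315]
force: [-0.1, 0.8, -2.4]
grip_width: 0.084
```

Run:
```python
from h import *
st()
```

```text
t 3.65 p [0.4497 0.0261 0.0254] toolx [ 0.002 -0.001 -1.   ] tooly [ 0.989 -0.146  0.002] yaw -8.38 F [-0.1  0.8 -2.4] M [ 0.01  0.21 -0.02] g 0.084 q [-0.09  0.61  2.16 -0.    0.37  0.06]
```

Emit:
{"name": "step_arm", "arguments": {
  "plan": [
    [0,-1.0,0,0,0,0,0],
    [0,-2.0,0,0,0,0,0],
    [0,-2.5,0,0,0,0,0],
    [0,-2.2,0,0,0,0,0],
    [0,0,0,0,0,0,0]
  ]
}}

```text
time: 4.07
ee_pos: [0.448, 0.0263, 0.1037]
eef_rot: [1.313, 1.139, -1.32]
force: [0.6, 0.2, -2.8]
grip_width: 0.084
```

Run:
```python
from h import *
st()
print([v.round(3).tolist() for v in rel([.41,-.270,.1004],np.deg2rad(.5))])
f=grab('wrist');P=cloud(f)
Q=P.reshape(-1,3);Q=Q[np.isfinite(Q).all(1)];M=R.from_rotvec(manip.get_state()['eef_rot']).as_matrix()
L=(Q-manip.get_state()['ee_pos'])@M
s=(L[:,0]<-.022)&(L[:,0]>-.045)&(L[:,1]>-.02)&(L[:,1]<.2)&(abs(L[:,2])<.08)
q=L[s];print(s.sum(),cv2.minAreaRect((q[:,1:]*1000).astype(np.float32)))
A=np.c_[q[:,1:],np.ones(len(q))];print('rim plane',np.linalg.lstsq(A,q[:,0],rcond=None)[0])
```

```text
t 4.07 p [0.448  0.0263 0.1037] toolx [-0.004 -0.    -1.   ] tooly [ 0.989 -0.146 -0.004] yaw -8.37 F [ 0.6  0.2 -2.8] M [ 0.03  0.14 -0.01] g 0.084 q [-0.09  0.45  2.11 -0.    0.59  0.06]
[[0.362, 0.552, 29.871], [-0.155, 0.001, 0.004]]
16132 ((68.8355484008789, -1.6678123474121094), (100.90357971191406, 177.61077880859375), 89.95024871826172)
rim plane [ 0.02852183  0.00135893 -0.03246187]
```

Emit:
{"name": "step_arm", "arguments": {
  "plan": [
    [0,0,-0.1,1.5,-0.015,0,0],
    [0,0,-0.1,3.0,-0.02,0,0],
    [0,0,0,3.3,-0.02,0,0],
    [0,0,0,3.3,-0.02,0,0],
    [0,0,0,3.3,-0.02,0,0],
    [0,0,0,3.3,-0.02,0,0],
    [0,0,0,3.3,-0.02,0,0],
    [0,0,0,3.3,-0.02,0,0],
    [0,0,0,2.5,0,0,0],
    [0,0,0,1.0,0,0,0]
  ]
}}

```text
time: 4.95
ee_pos: [0.4237, -0.2591, 0.0912]
eef_rot: [1.188, 1.236, -1.201]
force: [-0.4, -0.3, -2.1]
grip_width: 0.083
```

Run:
```python
from h import *
st()
print([v.round(3).tolist() for v in rel([.41,-.270,.1004],np.deg2rad(.5))])
```

```text
t 4.95 p [ 0.4237 -0.2591  0.0912] toolx [-0.016  0.005 -1.   ] tooly [ 1.     0.024 -0.016] yaw 1.37 F [-0.4 -0.3 -2.1] M [0.09 0.17 0.01] g 0.083 q [-0.68  0.52  2.   -0.01  0.64 -0.69]
[[-0.904, -1.411, 1.051], [0.015, -0.006, 0.016]]
```

Emit:
{"name": "step_arm", "arguments": {
  "plan": [
    [0,-0.45,-0.2,0.5,0.007,-0.003,0.008],
    [0,-0.45,-0.2,0.5,0.007,-0.003,0.008],
    [0,0,0,0,0,0,0]
  ]
}}

```text
time: 5.2
ee_pos: [0.4184, -0.2702, 0.0978]
eef_rot: [1.206, 1.215, -1.205]
force: [-0.2, -0.4, -2.0]
grip_width: 0.082
```

Run:
```python
from h import *
st()
print([v.round(3).tolist() for v in rel([.498,-.270,.1004],np.deg2rad(.5))])
grab('scene','s2.png');f=grab('wrist','w2.png')
a=load('scene')
c=cv2.resize(a['frame'][170:310,150:330],None,fx=2.85,fy=2.85,interpolation=cv2.INTER_CUBIC)
o=np.zeros((400,640+0,3),np.uint8)
m=np.hstack([cv2.resize(c[:,:,::-1],(400,311)),cv2.resize(f['frame'][:,:,::-1],(400,250))[:250].copy() if False else cv2.resize(f['frame'][:,:,::-1],(400,311))])
cv2.imwrite('pics/m2.png',m)
```

```text
t 5.20 p [ 0.4184 -0.2702  0.0978] toolx [-0.002  0.002 -1.   ] tooly [ 1.     0.006 -0.002] yaw 0.32 F [-0.2 -0.4 -2. ] M [-0.03  0.14 -0.05] g 0.082 q [-0.71  0.51  2.    0.    0.64 -0.71]
[[-0.279, 7.956, 0.027], [-0.003, -0.002, 0.002]]
```

View pics/m2.png

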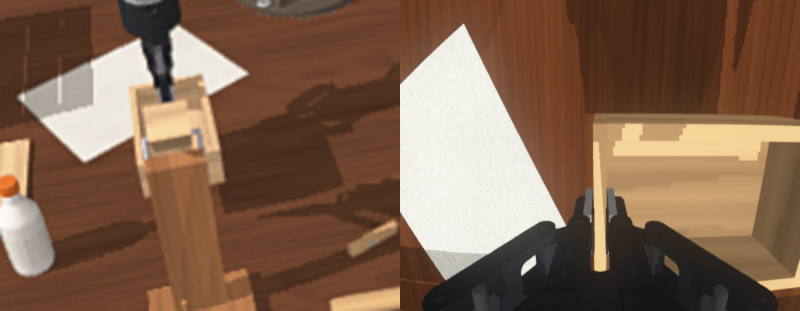

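The left half shows the box centred under the chute, the lip between the box's side walls, and the hand behind. The right half shows the pinched near wall at (600,200), with the box still level. Now the push.

Emit:
{"name": "step_arm", "arguments": {
  "plan": [
    [0,-0.1,1.0,0,0,0,0],
    [0,-0.1,1.1,0,0,0,0],
    [0,-0.08,1.1,0,0,0,0],
    [0,-0.05,1.1,0,0,0,0],
    [0,-0.05,1.1,0,0,0,0],
    [0,-0.05,1.0,0,0,0,0]
  ]
}}

```text
time: 5.8
ee_pos: [0.4888, -0.264, 0.1026]
eef_rot: [1.202, 1.22, -1.202]
force: [-1.3, -0.3, -2.1]
grip_width: 0.085
```

Run:
```python
from h import *
st()
print([v.round(3).tolist() for v in rel([.498,-.270,.1004],np.deg2rad(.5))])
```

```text
t 5.80 p [ 0.4888 -0.264   0.1026] toolx [-0.004  0.004 -1.   ] tooly [ 1.     0.011 -0.004] yaw 0.65 F [-1.3 -0.3 -2.1] M [-0.04  0.39 -0.02] g 0.085 q [-0.61  0.56  1.85  0.    0.73 -0.63]
[[0.211, 0.914, 0.614], [0.003, -0.004, 0.004]]
```

Emit:
{"name": "step_arm", "arguments": {
  "plan": [
    [0,0.05,0.45,0.35,0.001,0,0],
    [0,0.05,0.45,0.35,0.001,0,0.002],
    [0,0.05,0.2,0.2,0,0,0],
    [0,0,0,0,0,0,0],
    [0,0,0,0,0,0,0],
    [0,0,0,0,0,0,0]
  ]
}}

```text
time: 6.3
ee_pos: [0.5009, -0.2704, 0.0984]
eef_rot: [1.2, 1.232, -1.203]
force: [-2.3, -0.3, -2.5]
grip_width: 0.085
```

Run:
```python
from h import *
st()
print([v.round(3).tolist() for v in rel([.498,-.270,.1004],np.deg2rad(.5))])
a=grab('scene');f=grab('wrist')
c=cv2.resize(a['frame'][185:265,190:290],(400,320),interpolation=cv2.INTER_CUBIC)
cv2.imwrite('pics/m3.png',np.hstack([c,cv2.resize(f['frame'],(400,320))])[:,:,::-1])
```

```text
t 6.30 p [ 0.5009 -0.2704  0.0984] toolx [-0.012  0.009 -1.   ] tooly [ 1.     0.015 -0.012] yaw 0.85 F [-2.3 -0.3 -2.5] M [-0.01  0.42  0.01] g 0.085 q [-0.61  0.58  1.82  0.    0.76 -0.63]
[[-0.2, -0.295, -0.043], [0.006, -0.009, 0.012]]
```

View pics/m3.png

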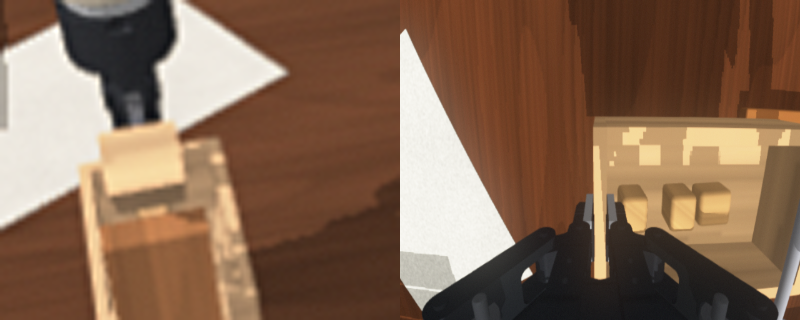

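The wrist half shows all three blocks in the box at about (632,205), (678,207) and (713,203). I back out.

Emit:
{"name": "step_arm", "arguments": {
  "plan": [
    [0,-0.05,-0.5,0,0,0,0.004],
    [0,-0.05,-1.0,0,0,-0.004,0.004],
    [0,-0.05,-1.2,0,0,-0.004,0.003],
    [0,0,-1.3,0,0,0,0],
    [0,0,-1.3,0,0,0,0],
    [0,0,-1.3,0,0,0,0],
    [0,0,-1.0,0,0,0,0],
    [0,0,-0.5,0,0,0,0]
  ]
}}

```text
time: 7.07
ee_pos: [0.4139, -0.2718, 0.1017]
eef_rot: [1.199, 1.209, -1.196]
force: [0.2, 0.6, -3.3]
grip_width: 0.086
```

Run:
```python
from h import *
st()
print([v.round(3).tolist() for v in rel([.495,.278,.12],np.deg2rad(-1.1))])
```

```text
t 7.07 p [ 0.4139 -0.2718  0.1017] toolx [ 0.006 -0.004 -1.   ] tooly [1.    0.015 0.006] yaw 0.83 F [ 0.2  0.6 -3.3] M [-0.02  0.22  0.02] g 0.086 q [-0.72  0.5   2.01  0.    0.63 -0.73]
[[-1.984, 8.919, -54.851], [0.034, 0.004, -0.006]]
```

Emit:
{"name": "step_arm", "arguments": {
  "plan": [
    [0,-0.2,0.1,-1.0,0.002,0,0],
    [0,-0.2,0.3,-2.0,0.002,0,0],
    [0,-0.2,0.4,-2.8,0.002,0,0],
    [0,-0.2,0.5,-3.0,0.002,0,0],
    [0,-0.2,0.5,-3.0,0.002,0,0],
    [0,-0.2,0.5,-3.0,0.002,0,0],
    [0,-0.2,0.5,-3.0,0.002,0,0],
    [0,-0.2,0.5,-3.0,0.002,0,0],
    [0,-0.2,0.5,-3.0,0.002,0,0],
    [0,-0.2,0.5,-3.0,0.002,0,0]
  ]
}}

```text
time: 7.9
ee_pos: [0.4584, 0.0053, 0.1239]
eef_rot: [1.225, 1.183, -1.215]
force: [-0.0, 0.4, -3.8]
grip_width: 0.087
```

Run:
```python
from h import *
st()
print([v.round(3).tolist() for v in rel([.495,.278,.12],np.deg2rad(-1.1))])
```

```text
t 7.90 p [0.4584 0.0053 0.1239] toolx [ 0.016 -0.008 -1.   ] tooly [ 1.    -0.019  0.016] yaw -1.08 F [-0.   0.4 -3.8] M [-0.09  0.23 -0.04] g 0.087 q [-0.13  0.42  2.08 -0.01  0.63 -0.1 ]
[[0.238, 3.141, -27.337], [0.0, 0.007, -0.016]]
```

Emit:
{"name": "step_arm", "arguments": {
  "plan": [
    [0,0,0.3,-3.2,0,0.001,-0.003],
    [0,0,0.3,-3.2,0,0.001,-0.003],
    [0,0,0.3,-3.2,0,0.001,-0.003],
    [0,0,0.3,-3.2,0,0.001,-0.003],
    [0,0,0.3,-3.2,0,0.001,-0.003],
    [0,0,0.3,-3.2,0,0.001,0],
    [0,0,0.3,-3.0,0,0.001,0],
    [0,0,0.3,-2.2,0,0,0],
    [0,0,0.3,-1.0,0,0,0],
    [0,0,0,0,0,0,0]
  ]
}}

```text
time: 8.73
ee_pos: [0.4888, 0.2838, 0.1266]
eef_rot: [1.227, 1.199, -1.209]
force: [-0.4, -0.6, -2.7]
grip_width: 0.083
```

Run:
```python
from h import *
st()
s=manip.get_state();M=R.from_rotvec(s['eef_rot']).as_matrix()
print([v.round(3).tolist() for v in rel([.495,.278,.12],np.deg2rad(-1.1))])
f=grab('wrist','w4.png');P=cloud(f).reshape(-1,3);P=P[np.isfinite(P).all(1)]
q=P[(P[:,2]>.045)&(P[:,2]<.063)&(P[:,0]>.66)&(P[:,0]<.71)&(P[:,1]>.15)&(P[:,1]<.4)]
if len(q)>20: print('stop',len(q),cv2.minAreaRect((q[:,:2]*1000).astype(np.float32)))
L=(P-s['ee_pos'])@M
z=L[:,0]; t=(abs(L[:,2])<.07)&(L[:,1]>-.02)&(L[:,1]<.17)
print(np.histogram(z[t],bins=np.arange(-.05,.03,.004)))
q=L[t&(z<-.024)&(z>-.045)];print('rim in tool',cv2.minAreaRect((q[:,1:]*1000).astype(np.float32)))
for yy in(.02,.05,.08,.11,.14):
    w=L[t&(abs(L[:,1]-yy)<.01)&(L[:,2]>.02+.0)&(z<0)]
    w2=L[t&(abs(L[:,1]-yy)<.01)&(L[:,2]<-.02)&(z<0)]
    print(yy,np.percentile(w[:,0],2).round(4) if len(w) else None,np.percentile(w2[:,0],2).round(4) if len(w2) else None, w2[:,2].min().round(4) if len(w2) else None,w[:,2].max().round(4) if len(w) else None)
```

```text
t 8.73 p [0.4888 0.2838 0.1266] toolx [ 0.01   0.004 -1.   ] tooly [ 1.    -0.013  0.01 ] yaw -0.75 F [-0.4 -0.6 -2.7] M [-0.02  0.26 -0.04] g 0.083 q [ 0.41  0.53  1.82 -0.    0.78  0.42]
[[0.663, 0.625, 0.572], [0.006, -0.005, -0.01]]
stop 1157 ((684.5099487304688, 341.9251403808594), (25.195266723632812, 17.351720809936523), 88.17475891113281)
(array([ 1099,   642,   209,   682,  5952,  6940,  1453,  1680,  1880,
        2072,  4792,  2712,  4017,  2246,  2070,  1974,  2030, 19110,
         283]), array([-0.05 , -0.046, -0.042, -0.038, -0.034, -0.03 , -0.026, -0.022,
       -0.018, -0.014, -0.01 , -0.006, -0.002,  0.002,  0.006,  0.01 ,
        0.014,  0.018,  0.022,  0.026]))
rim in tool ((68.54227447509766, -1.7730560302734375), (176.79241943359375, 100.76189422607422), 0.11829224228858948)
0.02 None -0.0313 -0.0518 None
0.05 -0.0192 -0.0312 -0.052 0.0418
0.08 None -0.031 -0.0521 None
0.11 -0.0292 -0.0308 -0.0521 0.0426
0.14 -0.03 -0.0146 -0.0522 0.0488
```

View pics/w4.png

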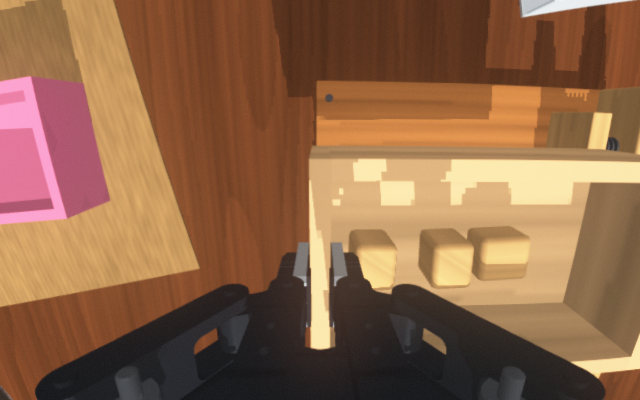

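The wrist picture shows the three blocks still in the box (372,258), (445,256) and (497,252), the box square in the hand, the bed below, and the stop at the right (600,130). I line up.

Emit:
{"name": "step_arm", "arguments": {
  "plan": [
    [0,0.8,0.4,0.05,0.002,-0.002,-0.004],
    [0,1.5,0.5,0.05,0.002,-0.002,-0.004],
    [0,1.8,0.5,0.05,0.002,-0.001,-0.002],
    [0,1.5,0.4,0.05,0,0,0],
    [0,0.6,0.1,0,0,0,0],
    [0,0,0,0,0,0,0]
  ]
}}

```text
time: 9.28
ee_pos: [0.5087, 0.2739, 0.0612]
eef_rot: [1.226, 1.197, -1.231]
force: [-0.4, -0.4, -3.8]
grip_width: 0.083
```

Run:
```python
from h import *
st()
print([v.round(3).tolist() for v in rel([.508,.281,.045],np.deg2rad(-1.1))])
```

```text
t 9.28 p [0.5087 0.2739 0.0612] toolx [-0.002 -0.002 -1.   ] tooly [ 1.    -0.026 -0.002] yaw -1.5 F [-0.4 -0.4 -3.8] M [0.03 0.21 0.02] g 0.083 q [ 0.38  0.65  1.83 -0.    0.67  0.41]
[[1.616, -0.087, -0.71], [-0.007, 0.002, 0.002]]
```

Emit:
{"name": "step_arm", "arguments": {
  "plan": [
    [0,0.5,-0.03,-0.35,-0.003,0.001,0.001],
    [0,0.6,-0.03,-0.35,-0.003,0.001,0.001],
    [0,0.3,0,-0.1,0,0,0],
    [0,0,0,0,0,0,0]
  ]
}}

```text
time: 9.62
ee_pos: [0.5086, 0.2809, 0.047]
eef_rot: [1.226, 1.198, -1.225]
force: [0.8, -0.1, -2.5]
grip_width: 0.088
```

Run:
```python
from h import *
st()
print([v.round(3).tolist() for v in rel([.508,.281,.0357],np.deg2rad(-1.1))])
```

```text
t 9.62 p [0.5086 0.2809 0.047 ] toolx [ 0.001  0.    -1.   ] tooly [ 1.    -0.022  0.001] yaw -1.27 F [ 0.8 -0.1 -2.5] M [-0.04  0.22 -0.06] g 0.088 q [0.39 0.67 1.83 0.   0.64 0.41]
[[1.127, -0.058, -0.008], [-0.003, -0.0, -0.001]]
```

Emit:
{"name": "step_arm", "arguments": {
  "plan": [
    [0,0.35,-0.02,0,-0.001,0,0],
    [0,0.3,-0.02,0,-0.001,0,0],
    [0,0.2,0,0,0,0,0],
    [0,0.15,0,0,0,0,0]
  ]
}}

```text
time: 9.95
ee_pos: [0.5083, 0.2817, 0.0374]
eef_rot: [1.225, 1.199, -1.22]
force: [0.1, -0.6, -2.8]
grip_width: 0.082
```

Run:
```python
from h import *
st()
print([v.round(3).tolist() for v in rel([.508,.281,.0357],np.deg2rad(-1.1))])
f=grab('scene');P=cloud(f)
c=cv2.resize(f['frame'][195:295,360:480],(720,600),interpolation=cv2.INTER_CUBIC)
cv2.imwrite('pics/s5.png',c[:,:,::-1])
```

```text
t 9.95 p [0.5083 0.2817 0.0374] toolx [ 0.003  0.001 -1.   ] tooly [ 1.    -0.019  0.003] yaw -1.08 F [ 0.1 -0.6 -2.8] M [ 0.02  0.24 -0.01] g 0.082 q [0.39 0.68 1.83 0.   0.62 0.41]
[[0.167, -0.027, 0.07], [0.0, -0.001, -0.003]]
```

View pics/s5.png

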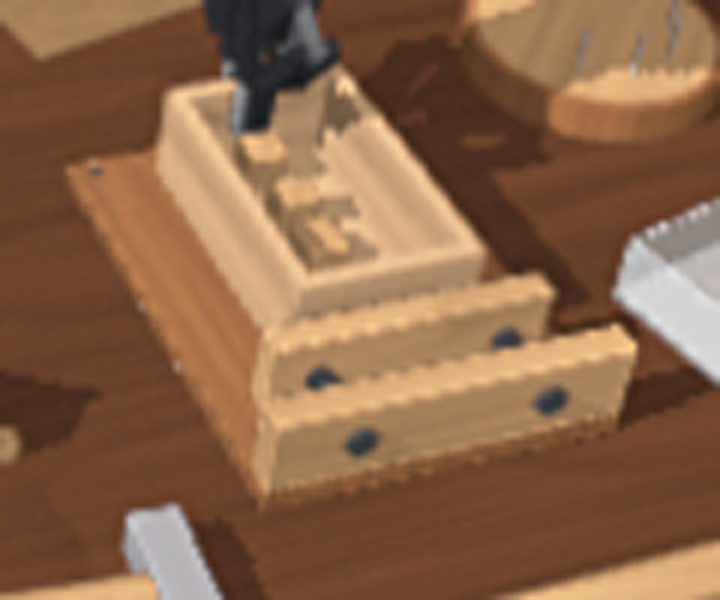

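The box is in front of the stop at about (330,200), with the three blocks in it at (262,148), (297,190) and (328,232). I measure box against stop in this same frame.

```bash
cat > m.py <<'E'
from h import *
def meas(f=None):
    f=f or grab('scene');P=cloud(f)[200:285,365:475].reshape(-1,3);P=P[np.isfinite(P).all(1)]
    def edge(q,ax,qs,n): # robust extreme along bed axis
        return np.percentile(q[:,ax],qs)
    y=np.deg2rad(-1.1);A=np.array([[np.cos(y),-np.sin(y)],[np.sin(y),np.cos(y)]])
    B=P.copy();B[:,:2]=(P[:,:2]-[.6765,.280])@A   # bed axes about the stop-face guess
    rim=B[(B[:,2]>.060)&(B[:,2]<.074)&(B[:,0]<.02)]
    def rect(q,n):
        r=cv2.minAreaRect((q[:,:2]*1000).astype(np.float32));a=r[2]%90;a=a-90 if a>45 else a
        print(n,len(q),'c',np.round(r[0],1),'size',np.round(r[1],1),'rel yaw %.2f'%a,'z',q[:,2].max().round(4))
    rect(rim,'rim')
    st_=B[(B[:,2]>.050)&(B[:,2]<.0605)&(B[:,0]>-.012)&(B[:,0]<.036)&(abs(B[:,1])<.09)]
    rl=B[(B[:,2]>.050)&(B[:,2]<.0605)&(B[:,0]>.036)&(B[:,0]<.075)]
    rect(rl,'rail')
    out=st_[abs(st_[:,1])>.056]
    if len(out)>10: print('stop ends (clear of box) x',np.percentile(out[:,0],[1,99]).round(4),'y',st_[:,1].min().round(4),st_[:,1].max().round(4))
    rect(st_,'stop(+?)')
    for n,s in(('L',1),('R',-1)):
        w=B[(B[:,1]*s>.035)&(B[:,1]*s<.060)&(B[:,2]>.064)&(B[:,0]<.02)]
        if len(w): print(n,'outer side y',np.percentile(s*w[:,1],98).round(4),'x far',w[:,0].max().round(4))
E
python3 - <<'E'
from m import *
meas(load('scene'))
E
```

```text
rim 507 c [-80.4   1.1] size [150.4 193.9] rel yaw -1.16 z 0.0739
rail 389 c [51.4  0.6] size [ 22.8 190.3] rel yaw 0.02 z 0.0604
stop ends (clear of box) x [-0.0011  0.0159] y -0.0743 0.0748
stop(+?) 240 c [2.5 0.2] size [ 29.  149.1] rel yaw 0.12 z 0.0605
L outer side y 0.0527 x far -0.0104
R outer side y 0.0501 x far -0.0094
```

Emit:
{"name": "step_arm", "arguments": {
  "plan": [
    [0,0.1,0,0.06,0,0,-0.002],
    [0,0.1,0,0.05,0,0,0],
    [0,0.08,0,0,0,0,0]
  ]
}}

```text
time: 10.25
ee_pos: [0.5083, 0.2816, 0.0368]
eef_rot: [1.226, 1.201, -1.22]
force: [-1.6, -2.9, 3.9]
grip_width: 0.083
```

Run:
```python
from m import *
st();print([v.round(3).tolist() for v in rel([.508,.2805,.0357],np.deg2rad(-1.05))]);meas()
```

```text
t 10.25 p [0.5083 0.2816 0.0368] toolx [ 0.002  0.003 -1.   ] tooly [ 1.    -0.018  0.002] yaw -1.05 F [-1.6 -2.9  3.9] M [-0.69  0.32 -0.04] g 0.083 q [0.39 0.69 1.83 0.   0.62 0.41]
[[0.105, -0.032, 0.108], [-0.0, -0.003, -0.002]]
rim 501 c [-81.4  -1.7] size [194.  145.9] rel yaw 0.64 z 0.0732
rail 395 c [50.8  0.9] size [ 21.6 189.8] rel yaw 0.41 z 0.0605
stop ends (clear of box) x [-0.0007  0.0167] y -0.0742 0.077
stop(+?) 243 c [3.2 1.4] size [151.2  30.2] rel yaw -0.14 z 0.0605
L outer side y 0.0531 x far -0.0115
R outer side y 0.0504 x far -0.0101
```

Emit:
{"name": "step_arm", "arguments": {
  "plan": [
    [0,-0.3,0,0.03,0,-0.001,0],
    [0,0,0,0.06,0,-0.001,-0.001],
    [0,0.15,0,0,0,0,0],
    [0,0.1,0,0,0,0,0]
  ]
}}

```text
time: 10.63
ee_pos: [0.5087, 0.2806, 0.0381]
eef_rot: [1.225, 1.2, -1.22]
force: [0.0, 0.3, -2.8]
grip_width: 0.08
```

Run:
```python
from m import *
st();print([v.round(3).tolist() for v in rel([.508,.2808,.0367],np.deg2rad(-1.05))])
```

```text
t 10.63 p [0.5087 0.2806 0.0381] toolx [ 0.002  0.001 -1.   ] tooly [ 1.    -0.018  0.002] yaw -1.06 F [ 0.   0.3 -2.8] M [ 0.    0.16 -0.02] g 0.08 q [0.39 0.68 1.83 0.   0.62 0.41]
[[0.136, -0.07, -0.018], [-0.0, -0.001, -0.002]]
```

Emit:
{"name": "step_arm", "arguments": {
  "plan": [
    [0,0.12,0.1,0,0,0,0],
    [0,0.03,0.25,0,0,0,0],
    [0,0,0.25,0,0,0,0],
    [0,0,0.2,0,0,0,0],
    [0,0,0.2,0,0,0,0]
  ]
}}

```text
time: 11.05
ee_pos: [0.5177, 0.2805, 0.0368]
eef_rot: [1.223, 1.201, -1.222]
force: [-1.4, 1.2, 0.2]
grip_width: 0.088
```

Run:
```python
from m import *
st();print([v.round(3).tolist() for v in rel([.518,.2806,.0367],np.deg2rad(-1.05))]);meas()
```

```text
t 11.05 p [0.5177 0.2805 0.0368] toolx [-0.     0.001 -1.   ] tooly [ 1.    -0.018 -0.   ] yaw -1.04 F [-1.4  1.2  0.2] M [-0.04  0.09 -0.05] g 0.088 q [0.38 0.69 1.81 0.   0.64 0.4 ]
[[0.009, 0.029, -0.014], [0.0, -0.001, 0.0]]
rim 511 c [-75.3  -3.9] size [182.4 144.5] rel yaw 1.45 z 0.0739
rail 389 c [51.6  0.6] size [ 21.6 190.1] rel yaw 0.15 z 0.0605
stop ends (clear of box) x [-0.0011  0.0161] y -0.0742 0.0762
stop(+?) 272 c [3.4 0.9] size [150.3  27.6] rel yaw -0.90 z 0.0605
L outer side y 0.0515 x far -0.0016
R outer side y 0.0509 x far -0.002
```

Emit:
{"name": "step_arm", "arguments": {
  "plan": [
    [0,0.02,0.2,0,0,0,0],
    [0,0,0.2,0,0,0,0],
    [0,0,0.2,0,0,0,0]
  ]
}}

```text
time: 11.35
ee_pos: [0.5233, 0.2803, 0.0368]
eef_rot: [1.222, 1.202, -1.224]
force: [-7.7, 0.5, 2.3]
grip_width: 0.082
```

Run:
```python
from m import *
st();meas()
```

```text
t 11.35 p [0.5233 0.2803 0.0368] toolx [-0.002  0.    -1.   ] tooly [ 1.    -0.018 -0.002] yaw -1.04 F [-7.7  0.5  2.3] M [ 0.06  0.85 -0.01] g 0.082 q [0.38 0.7  1.8  0.   0.65 0.4 ]
rim 502 c [-66.6   9. ] size [143.5 183.1] rel yaw -8.01 z 0.0728
rail 393 c [51.2  0.1] size [189.   22.3] rel yaw -0.16 z 0.0605
stop ends (clear of box) x [0.0013 0.0184] y -0.0746 0.0747
stop(+?) 259 c [5.4 0.3] size [149.2  30.4] rel yaw -1.11 z 0.0604
L outer side y 0.0518 x far 0.0031
R outer side y 0.0508 x far 0.0032
```

Emit:
{"name": "step_arm", "arguments": {
  "plan": [
    [0,0,0.2,0,0,0,0],
    [0,0,0.2,0,0,0,0],
    [0,0,0,0,0,0,0],
    [0,0,0,0,0,0,0]
  ]
}}

```text
time: 11.73
ee_pos: [0.5255, 0.2803, 0.0369]
eef_rot: [1.219, 1.205, -1.228]
force: [-3.8, 0.3, 1.5]
grip_width: 0.082
```

Run:
```python
from m import *
st();meas();st();meas();st()
```

```text
t 11.73 p [0.5255 0.2803 0.0369] toolx [-0.007 -0.001 -1.   ] tooly [ 1.    -0.018 -0.007] yaw -1.03 F [-3.8  0.3  1.5] M [-0.09  0.08 -0.12] g 0.082 q [0.38 0.7  1.79 0.   0.66 0.39]
rim 513 c [-71.7  -2.4] size [181.9 146.8] rel yaw 0.99 z 0.0735
rail 390 c [51.1  0.7] size [ 22.6 189.7] rel yaw 0.06 z 0.0605
stop ends (clear of box) x [0.0034 0.0209] y -0.0742 0.0761
stop(+?) 264 c [6.9 1.1] size [150.1  34. ] rel yaw -2.21 z 0.0605
L outer side y 0.0521 x far 0.0065
R outer side y 0.0507 x far 0.0056
t 11.78 p [0.5255 0.2803 0.0368] toolx [-0.007 -0.001 -1.   ] tooly [ 1.    -0.018 -0.007] yaw -1.03 F [-3.9  0.5  2.6] M [ 0.02  0.17 -0.1 ] g 0.081 q [0.38 0.7  1.79 0.   0.66 0.39]
rim 519 c [-70.7  -1.2] size [180.  146.7] rel yaw 0.20 z 0.0732
rail 399 c [51.2  0.2] size [189.1  22. ] rel yaw -0.05 z 0.0604
stop ends (clear of box) x [0.0043 0.021 ] y -0.0732 0.0751
stop(+?) 263 c [5.  0.9] size [ 34.5 148.2] rel yaw 0.28 z 0.0605
L outer side y 0.0517 x far 0.0055
R outer side y 0.051 x far 0.0061
t 11.83 p [0.5255 0.2803 0.0368] toolx [-0.007 -0.001 -1.   ] tooly [ 1.    -0.018 -0.007] yaw -1.03 F [-4.7  0.2  2.6] M [0.06 0.2  0.01] g 0.084 q [0.38 0.7  1.79 0.   0.66 0.39]
```

Emit:
{"name": "step_arm", "arguments": {
  "plan": [
    [0,0,0.2,0,0,0,0.004],
    [0,0,0.2,0,0,0,0.004],
    [0,0,0.2,0,0,0,0.004]
  ]
}}

```text
time: 12.08
ee_pos: [0.5273, 0.28, 0.0368]
eef_rot: [1.219, 1.201, -1.227]
force: [-13.1, 2.8, 8.6]
grip_width: 0.082
```

Run:
```python
from m import *
st();meas();st();meas();st()
```

```text
t 12.08 p [0.5273 0.28   0.0368] toolx [-0.004 -0.003 -1.   ] tooly [ 1.    -0.018 -0.004] yaw -1.04 F [-13.1   2.8   8.6] M [0.49 1.82 0.04] g 0.082 q [ 0.38  0.7   1.79 -0.    0.66  0.4 ]
rim 495 c [-70.2  -3.6] size [128.4 180.1] rel yaw -0.22 z 0.0739
rail 400 c [50.7  2.4] size [192.7  21.2] rel yaw -0.10 z 0.0605
stop ends (clear of box) x [0.0055 0.0231] y -0.0741 0.0747
stop(+?) 276 c [6.4 0.3] size [ 36.5 148.8] rel yaw 0.12 z 0.0605
L outer side y 0.0523 x far 0.0066
R outer side y 0.0514 x far 0.0079
t 12.13 p [0.5273 0.2801 0.0368] toolx [-0.004 -0.003 -1.   ] tooly [ 1.    -0.018 -0.004] yaw -1.04 F [-12.2   0.7   7.9] M [0.31 1.62 0.08] g 0.083 q [ 0.38  0.7   1.79 -0.    0.66  0.4 ]
rim 501 c [-69.9  -0.5] size [143.4 178.7] rel yaw -0.24 z 0.0738
rail 396 c [50.6  0.8] size [ 22.9 191.3] rel yaw 0.51 z 0.0605
stop ends (clear of box) x [0.0059 0.0231] y -0.0748 0.075
stop(+?) 260 c [5.5 0.1] size [ 35.1 149.8] rel yaw 0.13 z 0.0605
L outer side y 0.0524 x far 0.0072
R outer side y 0.051 x far 0.0081
t 12.18 p [0.5273 0.2801 0.0367] toolx [-0.004 -0.003 -1.   ] tooly [ 1.    -0.018 -0.004] yaw -1.04 F [-12.    0.9   8.6] M [0.45 1.59 0.02] g 0.084 q [ 0.38  0.7   1.79 -0.    0.66  0.4 ]
```

Emit:
{"name": "step_arm", "arguments": {
  "plan": [
    [0,-0.05,0.25,0,0,0.001,0.003],
    [0,-0.03,0.25,0,0,0.001,0.003],
    [0,-0.02,0.25,0,0,0.001,0.003]
  ]
}}

```text
time: 12.43
ee_pos: [0.5295, 0.2799, 0.0367]
eef_rot: [1.218, 1.203, -1.228]
force: [-16.5, 3.0, 9.9]
grip_width: 0.076
```

Run:
```python
from m import *
st();meas();st()
```

```text
t 12.43 p [0.5295 0.2799 0.0367] toolx [-0.006 -0.002 -1.   ] tooly [ 1.    -0.018 -0.006] yaw -1.01 F [-16.5   3.    9.9] M [0.55 2.02 0.07] g 0.076 q [ 0.38  0.7   1.78 -0.    0.66  0.39]
rim 491 c [-69.1  -0.6] size [146.3 177.4] rel yaw -0.09 z 0.0735
rail 399 c [52.6  2.2] size [ 23.  192.3] rel yaw 0.19 z 0.0605
stop ends (clear of box) x [0.0082 0.0245] y -0.0757 0.0753
stop(+?) 254 c [ 7.3 -0.2] size [ 37.5 151. ] rel yaw 0.25 z 0.0605
L outer side y 0.0522 x far 0.0106
R outer side y 0.051 x far 0.0079
t 12.48 p [0.5296 0.2799 0.0368] toolx [-0.006 -0.002 -1.   ] tooly [ 1.    -0.018 -0.006] yaw -1.01 F [-13.6   2.    5.3] M [ 0.39  1.64 -0.  ] g 0.082 q [ 0.38  0.7   1.78 -0.    0.66  0.39]
```

Emit:
{"name": "step_arm", "arguments": {
  "plan": [
    [0,-0.06,0.22,0,0,0.001,0.004],
    [0,-0.05,0.22,0,0,0.001,0.004]
  ]
}}

```text
time: 12.65
ee_pos: [0.5301, 0.2798, 0.0369]
eef_rot: [1.217, 1.204, -1.228]
force: [-12.5, 2.8, 2.7]
grip_width: 0.08
```

```bash
cat >> m.py <<'E'
def flat():
    f=load('scene');P=cloud(f)[200:285,365:475].reshape(-1,3);P=P[np.isfinite(P).all(1)]
    y=np.deg2rad(-1.05);A=np.array([[np.cos(y),-np.sin(y)],[np.sin(y),np.cos(y)]])
    B=P.copy();B[:,:2]=(P[:,:2]-[.6765,.280])@A
    for s in(1,-1):
        w=B[(B[:,1]*s>.0435)&(B[:,1]*s<.0505)&(B[:,2]>.0625)&(B[:,2]<.073)]
        print('side',s,[(x,np.median(w[abs(w[:,0]-x)<.012,2]).round(4),int((abs(w[:,0]-x)<.012).sum())) for x in(-.13,-.1,-.07,-.04,-.01)])
    q=B[(B[:,2]>.0145)&(B[:,2]<.05)&(abs(B[:,1])<.04)&(B[:,0]>-.14)&(B[:,0]<-.005)]
    print('inside pts',len(q))
E
python3 - <<'E'
from m import *
st();meas();st();flat()
f=load('scene');w=grab('wrist')
c=cv2.resize(f['frame'][205:280,375:465],(384,320),interpolation=cv2.INTER_CUBIC)
cv2.imwrite('pics/s6.png',np.hstack([c,cv2.resize(w['frame'],(416,320))])[:,:,::-1])
st()
E
```

```text
t 12.65 p [0.5301 0.2798 0.0369] toolx [-0.006 -0.002 -1.   ] tooly [ 1.    -0.017 -0.006] yaw -0.99 F [-12.5   2.8   2.7] M [0.57 1.51 0.07] g 0.08 q [ 0.38  0.7   1.78 -0.    0.66  0.39]
rim 503 c [-70.3  -1.2] size [145.7 179. ] rel yaw -0.36 z 0.0739
rail 385 c [51.4  1. ] size [ 21.3 189.6] rel yaw 0.26 z 0.0604
stop ends (clear of box) x [0.0076 0.0254] y -0.0755 0.0758
stop(+?) 268 c [ 8.2 -0.1] size [ 37.9 151.3] rel yaw 1.52 z 0.0605
L outer side y 0.0512 x far 0.0105
R outer side y 0.0516 x far 0.0104
t 12.70 p [0.5301 0.2798 0.0369] toolx [-0.006 -0.002 -1.   ] tooly [ 1.    -0.017 -0.006] yaw -0.99 F [-12.9   2.2   2.8] M [0.58 1.47 0.06] g 0.082 q [ 0.38  0.7   1.78 -0.    0.66  0.39]
side 1 [(-0.13, np.float64(0.0668), 8), (-0.1, np.float64(0.066), 10), (-0.07, np.float64(0.0668), 11), (-0.04, np.float64(0.0676), 14), (-0.01, np.float64(0.0686), 18)]
side -1 [(-0.13, np.float64(0.0664), 12), (-0.1, np.float64(0.0663), 14), (-0.07, np.float64(0.067), 16), (-0.04, np.float64(0.0669), 14), (-0.01, np.float64(0.0663), 16)]
inside pts 358
t 12.75 p [0.5301 0.2799 0.0369] toolx [-0.006 -0.002 -1.   ] tooly [ 1.    -0.017 -0.006] yaw -1.0 F [-12.3   2.5   2.6] M [ 0.52  1.47 -0.03] g 0.079 q [ 0.38  0.7   1.78 -0.    0.66  0.39]
```

View pics/s6.png

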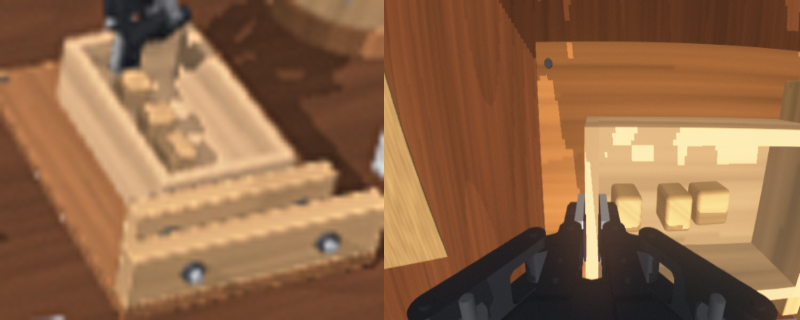

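Last picture: the box is flat on the board against the pushed-back stop, with three blocks inside at (133,85), (165,120) and (185,150). The stop still stands clear of its rail. The readings are steady, so I hand in.

Run:
```python
from h import *
print(manip.hand_in());st()
```

```text
the job is handed in; nothing more can be done
None
the job is handed in; nothing more can be done
```

I picked up the plain box, opened the gate with its far end so all three blocks slid in, and set it on the nailing board. I handed in at about 12.8 s with the box still gripped and pressed against the stop.

**Last checks before handing in**
- **Blocks:** all three are visible in the box in the last pictures.
- **Seating:** the rim measured 66–69 mm above the table, against 67 mm expected for a box flat on the board. The highest reading, 68.6 mm, is one spot at the far left corner, while the same spot on the right side read 66.3 mm. The tool itself leaned about 0.3°.
- **Alignment:** the box is within about 1 mm of the middle of the stop and roughly 0.1° off the board's estimated direction. That direction is itself only good to a few tenths of a degree.
- **Push:** the stop is pressed back about 9–10 mm of its 24 mm, so roughly 9–10 N from the springs.

**Readings that disagreed:** the wrist showed a steady 12–13 N, which I put down to friction on the board. It briefly reached 16.5 N while I was pushing. The rim fits for the box's yaw were spoiled by the gripper in view, so I relied on the box's side edges and the tool pose instead. I did not make a separate final check of the other things on the table. No unexpected contact showed in the forces, and the hand-in gave no verdict.

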